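# Stack the arbor spacers of a grinding spindle

## Robot

A 6-joint arm with a two-finger parallel gripper is mounted at the origin on the work surface. World frame = base frame: x ahead of the robot, y to its left, z up, the work surface at z = 0. Lengths are in m, angles in rad, forces in N, time in s.
With the tool pointing down it reaches from about 0.225 to 0.875 m from the base axis. Payload 3.4 kg.
Tool frame: the origin (TCP) lies on the centre line of the jaws, within the pads' length; the fingertips stand 17 mm ahead of it and the grasp point (between the pads) lies 2 mm behind it (nose_length is the distance from the TCP to the fingertips, in m); z points along the fingers, y is the line along which they close (so a half turn about z gives the same grasp; the last joint's range is limited). The gripper opens to 85 mm and grips with 20 to 120 N. Pads are 22 mm wide; open, the fingers measure 114 mm over their backs; the gripper's body (76 mm by 85 mm) begins 54 mm behind the grasp point. The pads swing forward as they close: fully open they stand 13 mm farther back than shut.
Start: joints at [-1.455, 0.276, 1.505, -0, 1.361, -0.121], TCP at [0.135, -0.559, 0.248] pointing down, gripper open.
Joint ranges: [-2.89, 2.89], [-0.75, 2.08], [0.22, 2.7], [-1.18, 4.32], [0.11, 2.71], [-2.7, 2.7]. Speed limits (rad/s): [2.57, 2.57, 3.14, 3.14, 3.14, 3.14].

## Interface

Orientations are given as a unit quaternion [w, x, y, z].
In Python, from rig import get_state, get_image, sign_off, find_in, place_of, nose_length gives the robot as it stands.
- The arm moves only by the tool apply_moves, never from a script. Its argument "deltas" is one flat list of numbers, 5 for each row, row after row: the finger opening in mm, from 0 to 85.4, then the shift along the tool's x, y, z in mm, then the turn about the tool's z in degrees. A call has 1 to 12 rows; each row is the pose to reach, as a shift and turn from the pose commanded when the call began, along the tool's axes at that moment; what a row does not reach only later rows make up. A row lasts 1/12 s, in which the tool goes at most 41.7 mm and 7.16 degrees, less where a joint would pass 70% of its speed; a pose out of reach is approached as far as the arm can. A call with a gripper value outside its range is refused whole. The fingers move at their own pace and stop on an object; "squeeze" is the grip in N (left out, the last holds). Time passes only in rows, so rows that repeat a pose let the fingers close. It gives the time, the measured TCP pose, the force, the opening and the grip force at its end, in the units of the state.
- get_state(): the state, without advancing time (a new reading comes with each control period).
- get_image(name): name is "scene" or "top"; returns a dict with "frame" (420x560x3 uint8, red, green, blue), "K" (3x3 intrinsics, pixels), "position" and "orientation" of the camera in the world. Camera axes: x right, y down, z forward; pixel columns grow to the right and rows downward; lengths in m; the calibration is good to about 2 mm. A picture is of the moment at which its call begins. There is no depth.
- sign_off(): hands the job in; it is judged then, once.
Trained networks look in a picture, given as the dict that the camera call returned (one of the last four; its "shot" number tells which), for a name from the list of things; names that differ only in an ending like _2 or _b are one class to them, and where a whole thing is asked for, a point or a joint stands for the part that bears it (a point fixed in the world has none). Each returns a list of dicts, best first, with "score" (0 to 1); they miss things now and then, are a little off and sometimes report something else, mostly with a low value. They report only what shows in the picture. A call takes as long as a camera call. They do not tell look-alikes from the thing itself.
- find_in(query, picture): "point" ([column, row] in pixels, amid what is visible of it).
- place_of(query, picture): "point" ([column, row] in pixels: a listed point, or the origin of a listed thing).
The state is a dict: "clock": time; "qpos": joint angles; "qd": joint speeds; "effort": joint torques, N m; "position": TCP position; "ee_rot": TCP orientation; "contact_force": force on the tool from outside, world axes, zero at the start; "moment": the same for the moment, N m; "width": finger opening in m; "gripper_force": force on a finger pad.
Only numpy, scipy, OpenCV 4.12 (cv2) and the standard library are available. Lean on these libraries where they do the work, as an engineer would, in place of code of your own. Each camera call takes 0.05 s, during which the arm holds its last target. There are 200 camera calls.

## Task

Thread the three loose spacers onto the upright grinder arbor in order of size: the small brass one first, then the medium aluminium one, then the large dark steel one, each slid gently down until it is fully home (the first on the arbor's shoulder, each next one flat on the one below) before the next goes on. The arbor stands off-centre in its block, so find it by feel with a light touch: never press hard on it or drop a spacer down it (keep the force on the arbor below 40 N). Leave everything else on the bench where it is and let go of the spacers at the end.

Things in the scene. Friction and masses are not known exactly. Their poses are not given: they have to be found in the camera images.
- stand: Fixed green block, 100 x 100 x 24 mm, that carries the arbor; origin at the centre of its underside, on the table, z up. On it lies a dark round eccentric bush, 66 mm diameter, 10 mm thick, centred on the block, stiff: it does not turn in use. A small brass dot on it marks the side opposite to the arbor.
- seat_level (a point): Point on the block's centre line at the height of the seat, 60 mm above the table: the top of the arbor's aluminium shoulder (34 mm diameter), on which the small spacer rests. Seated, the spacers' centres are 70 (small), 88 (medium) and 103 mm (large) above the table; the shaft then stands out 8 mm.
- nose_level (a point): Point on the block's centre line at the height of the arbor's top, 118 mm above the table. The upright steel shaft is 23 mm in diameter, its last 2 mm tapering to 20.6 mm. The axis of shaft and shoulder is NOT at this point: it stands 6 mm to its side, in a horizontal direction that differs every time and is not measured (feel for it, or look).
- small_mid (a point): Centre (half-way up, on the axis) of the small spacer: a loose brass ring lying flat on the table, axis up. Outside diameter 36 mm, 20 mm thick, bore 25 mm, so it runs on the arbor with 1 mm of play all round. Same either way up.
- medium_mid (a point): Centre (half-way up, on the axis) of the medium spacer: a loose pale aluminium ring lying flat on the table, axis up. Outside diameter 48 mm, 16 mm thick, bore 25 mm, so it runs on the arbor with 1 mm of play all round. Same either way up.
- large_mid (a point): Centre (half-way up, on the axis) of the large spacer: a loose dark steel ring lying flat on the table, axis up. Outside diameter 60 mm, 14 mm thick, bore 25 mm, so it runs on the arbor with 1 mm of play all round. Same either way up.
- wheel_mid (a point): Bystander: centre of a loose grey grinding wheel lying flat, 110 mm diameter, 22 mm thick, bore 32 mm. Not to be moved.
- wrench: Bystander: a loose spanner, about 200 mm long, lying flat along its x axis. Not to be moved.
- grease_mid (a point): Bystander: centre of a blue grease can standing upright, 70 mm diameter, 90 mm high. Not to be moved.
- stick_mid (a point): Bystander: centre of a terracotta dressing stick, 120 x 25 x 25 mm, long along its x axis. Not to be moved.
- dish_mid (a point): Bystander: white ceramic bowl, 140 mm diameter, 30 mm high; the point is on its axis half-way up. Not to be moved.
- brush: Bystander: a loose hand brush about 200 mm long lying along its x axis. Not to be moved.
Not all that is in view belongs to the job. Leave any blue or red look-alike of the part that bears medium_mid alone.

How it is judged:
By the outcome, as a careful person would: the job done as asked, in the order asked, and still so for the second after the job is handed in, with the robot touching nothing.
It also fails if it takes over 72 s, if anything falls off the work surface, if the arm or the gripper's body presses on something with over 40 N, if the wrist force passes 120 N, or if a joint passes its speed limit or range.

## Working session

There is one attempt and no reset: what is moved stays moved. The work goes in short steps, Python scripts to look and compute and a tool call to move; the robot and the scene stay as the last step left them, time stands still between calls to the robot, and variables do not carry over. Pictures are saved under pics/ and viewed, at most 10 in all, crops included, and the job is handed in when it is done.

Besides the shell and the picture viewer there is one more tool, called after "Emit:" as name(argument=value, ...) on one line, values as JSON. apply_moves: Moves the arm, as the interface text tells. Its arguments: {"type":"object","properties":{"deltas":{"type":"array"},"squeeze":{"type":"number"}},"required":["deltas"]}

```bash
mkdir -p pics; ls; cat > h.py <<'E'
import numpy as np,cv2
from scipy.spatial.transform import Rotation as R
from rig import *
def rot(q): return R.from_quat([q[1],q[2],q[3],q[0]]).as_matrix()
def ray(p,px):
    K=np.array(p["K"]);return rot(p["orientation"])@np.linalg.inv(K)@np.array([px[0],px[1],1.])
def at(p,px,z):
    d=ray(p,px);c=np.array(p["position"]);return c+d*(z-c[2])/d[2]
def proj(p,X):
    v=np.array(p["K"])@rot(p["orientation"]).T@(np.array(X)-np.array(p["position"]));return v[:2]/v[2]
def save(p,n,crop=None,s=1):
    f=p["frame"]
    if crop: f=f[crop[1]:crop[3],crop[0]:crop[2]]
    f=cv2.resize(f,None,fx=s,fy=s,interpolation=cv2.INTER_CUBIC)
    cv2.imwrite("pics/"+n,cv2.cvtColor(f,cv2.COLOR_RGB2BGR))
E
python3 - <<'E'
from h import *
s=get_state();print(s["position"],s["ee_rot"],s["contact_force"],s["width"],nose_length)
print(rot(s["ee_rot"]).round(3))
Z=dict(small_mid=.01,medium_mid=.008,large_mid=.007,stand=0,nose_level=.118,seat_level=.06,wheel_mid=.011,grease_mid=.045,stick_mid=.0125,dish_mid=.015,wrench=.0,brush=0)
ps=[]
for c in("scene","top"):
    p=get_image(c);save(p,c+".png");ps.append(p['frame']);print(c,np.round(p["position"],3))
    for q,z in Z.items():
        for r in place_of(q,p)[:4]:
            if r["score"]>.2: print(q,np.round(r["point"]),round(r["score"],2),at(p,r["point"],z).round(4))
f=np.vstack([x for x in ps])
E
```

```text
pics
[ 0.1347955  -0.55847502  0.24742751] [-9.13778454e-04  9.93000635e-01  1.18105475e-01 -1.09729481e-05] [ 0.6126211   0.05930653 -0.77781704] 0.08545133189638718 0.017
[[ 0.972  0.235 -0.   ]
 [ 0.235 -0.972  0.002]
 [ 0.    -0.002 -1.   ]]
scene [ 1.134 -0.237  0.887]
small_mid [244. 222.] 0.49 [ 0.482  -0.0811  0.01  ]
medium_mid [212. 306.] 0.81 [ 0.6787 -0.2271  0.008 ]
medium_mid [235. 249.] 0.69 [ 0.5502 -0.1302  0.008 ]
medium_mid [206. 277.] 0.57 [ 0.6002 -0.2213  0.008 ]
medium_mid [157. 302.] 0.55 [ 0.6186 -0.3429  0.008 ]
large_mid [160. 242.] 0.91 [ 0.4553 -0.3008  0.007 ]
large_mid [356. 138.] 0.22 [0.3031 0.3534 0.007 ]
stand [350. 185.] 0.89 [0.4666 0.2452 0.    ]
nose_level [354. 157.] 0.78 [0.4717 0.2376 0.118 ]
nose_level [164. 334.] 0.32 [ 0.756 -0.33   0.118]
seat_level [354. 174.] 0.64 [0.4786 0.2427 0.06  ]
wheel_mid [313. 302.] 0.81 [ 0.7593 -0.0117  0.011 ]
grease_mid [161. 338.] 0.88 [ 0.7255 -0.3476  0.045 ]
stick_mid [ 91. 281.] 0.68 [ 0.5062 -0.4758  0.0125]
dish_mid [357. 139.] 0.71 [0.3153 0.3507 0.015 ]
wrench [400. 263.] 0.7 [0.7451 0.2329 0.    ]
[... 228 characters left out ...]
um_mid [336. 207.] 0.71 [ 0.5585 -0.1446  0.008 ]
medium_mid [361. 165.] 0.7 [ 0.6841 -0.2234  0.008 ]
medium_mid [400. 181.] 0.5 [ 0.631  -0.3369  0.008 ]
large_mid [395. 243.] 0.53 [ 0.4471 -0.313   0.007 ]
stand [210. 238.] 0.57 [0.475 0.23  0.   ]
stand [205. 236.] 0.26 [0.4831 0.2449 0.    ]
nose_level [199. 237.] 0.71 [0.468  0.2399 0.118 ]
seat_level [205. 239.] 0.67 [0.4685 0.2338 0.06  ]
wheel_mid [290. 145.] 0.88 [ 0.7504 -0.014   0.011 ]
grease_mid [405. 146.] 0.83 [ 0.7271 -0.3492  0.045 ]
stick_mid [449. 219.] 0.9 [ 0.5138 -0.4723  0.0125]
dish_mid [167. 297.] 0.79 [0.3077 0.3525 0.015 ]
wrench [210. 151.] 0.75 [0.7428 0.2329 0.    ]
brush [144. 205.] 0.98 [0.5794 0.4313 0.    ]
```

View pics/scene.png

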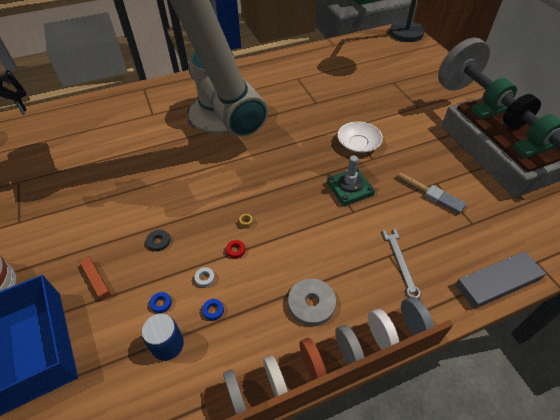

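View pics/top.png

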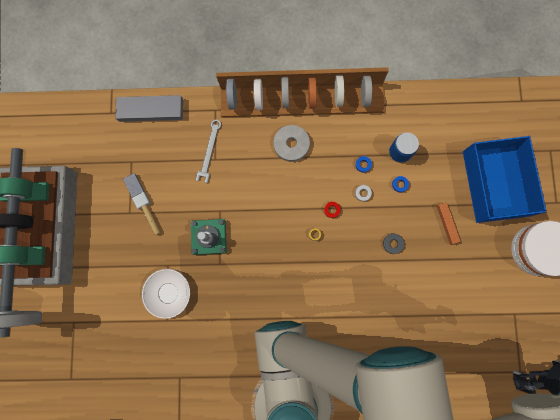

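The two views agree. Candidates for the medium ring are, in the scene view, pale (206,277), red (235,249), and blue (160,302) and (212,310). The pale one fits the description; it is at (363,193) in the top view. Small brass is at (246,220), large dark steel at (158,240), and the stand at (351,182). I'll check this in one close composite.

```bash
python3 - <<'E'
from h import *
a=get_image("scene");b=get_image("top")
def cr(p,c,r,s): 
    f=p["frame"][c[1]-r:c[1]+r,c[0]-r:c[0]+r];return cv2.resize(f,(s,s),interpolation=cv2.INTER_CUBIC)
top=np.hstack([cr(a,(351,180),30,400),cr(b,(209,238),25,400)])
bot=np.hstack([cr(a,(206,277),16,200),cr(b,(363,193),16,200),cr(a,(246,220),16,200),cr(a,(158,240),16,200)])
cv2.imwrite("pics/c1.png",cv2.cvtColor(np.vstack([top,bot]),cv2.COLOR_RGB2BGR))
# ring centres by difference from local median wood colour
for n,z,sz,pa,pb in(("small",.02,36,(246,220),(315,234)),("medium",.016,48,(205,277),(363,193)),("large",.014,60,(158,240),(394,243))):
    for p,c in((a,pa),(b,pb)):
        r=20;f=p["frame"][c[1]-r:c[1]+r,c[0]-r:c[0]+r]
        l=cv2.cvtColor(f,cv2.COLOR_RGB2LAB).astype(float)
        bg=np.median(np.vstack([l[:4].reshape(-1,3),l[-4:].reshape(-1,3)]),0)
        d=np.linalg.norm(l-bg,axis=2);m=(d>35).astype(np.uint8)
        k,lab,st,ce=cv2.connectedComponentsWithStats(m)
        i=1+np.argmax(st[1:,4]);x,y,w,h=st[i,:4]
        cs=max(cv2.findContours((lab==i).astype(np.uint8),0,2)[0],key=cv2.contourArea)
        e=cv2.fitEllipse(cs);px=np.array(e[0])+c-r
        print(n,"scene" if p is a else "top",st[i],px.round(1),np.round(e[1],1),at(p,px,z/2).round(4),at(p,px,z).round(4))
E
```

```text
small scene [ 10  14  16  15 128] [244.2 221.2] [11.6 16.7] [ 0.4785 -0.0804  0.01  ] [ 0.486  -0.0822  0.02  ]
small top [14 15 15 13 97] [316.1 234.8] [11.3 14.7] [ 0.4771 -0.0829  0.01  ] [ 0.4762 -0.0824  0.02  ]
medium scene [  7  10  22  21 313] [202.9 277.7] [18.8 23.1] [ 0.5994 -0.2275  0.008 ] [ 0.6043 -0.2276  0.016 ]
medium top [ 13  12  18  17 193] [364.  193.1] [15.5 18. ] [ 0.5983 -0.2289  0.008 ] [ 0.5968 -0.2276  0.016 ]
large scene [  6   9  29  23 450] [157.5 240.4] [20.4 27.2] [ 0.4482 -0.3056  0.007 ] [ 0.4537 -0.305   0.014 ]
large top [  9  10  23  21 348] [393.8 243.6] [20.2 22.8] [ 0.4465 -0.3082  0.007 ] [ 0.446  -0.3067  0.014 ]
```

View pics/c1.png

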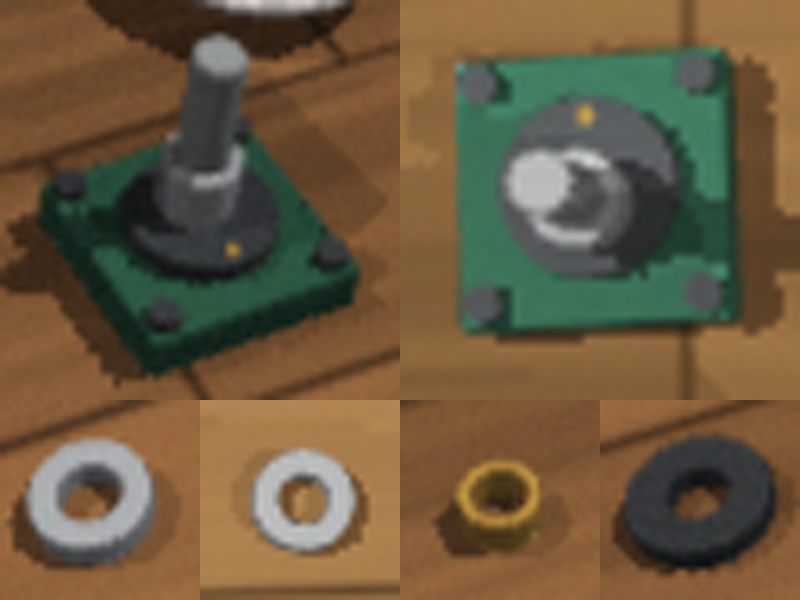

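The crops confirm the pale medium ring. In the top view the brass dot is straight up (+x), so the arbor should sit on the -x side of the centre. Computing positions.

```bash
python3 - <<'E'
from h import *
a=get_image("scene");b=get_image("top")
A=lambda x,y:(321+(x+.5)/6.667-.5,150+(y+.5)/6.667-.5)
B=lambda x,y:(184+(x-400+.5)/8-.5,213+(y+.5)/8-.5)
print("nose",at(a,A(219,57),.118),at(b,B(541,181),.118))
print("bush",at(a,A(201,220),.034),at(b,B(588,187),.034))
print("dot",at(a,A(233,249),.034),at(b,B(586,115),.034))
print("block",[at(b,B(*c),.024).round(4) for c in((458,62),(722,50),(740,318),(462,330))],np.mean([at(b,B(*c),.024) for c in((458,62),(722,50),(740,318),(462,330))],0))
print("blockS",[at(a,A(*c),.024).round(4) for c in((42,185),(150,355),(358,270))],np.mean([at(a,A(*c),.024) for c in((42,185),(358,270))],0))
E
```

```text
nose [0.47401663 0.2351451  0.118     ] [0.47308678 0.23340613 0.118     ]
bush [0.48446724 0.23287038 0.034     ] [0.47873488 0.23347303 0.034     ]
dot [0.50394853 0.23725872 0.034     ] [0.5049419  0.23436478 0.034     ]
block [array([0.5267, 0.2836, 0.024 ]), array([0.5289, 0.1864, 0.024 ]), array([0.4309, 0.1798, 0.024 ]), array([0.4287, 0.2809, 0.024 ])] [0.47882014 0.23268161 0.024     ]
blockS [array([0.4326, 0.1856, 0.024 ]), array([0.5342, 0.1838, 0.024 ]), array([0.5271, 0.2849, 0.024 ])] [0.47983642 0.23527466 0.024     ]
```

```bash
cat >> h.py <<'E'
def go(x,y,z,yaw=None):
    s=get_state();M=rot(s["ee_rot"]);d=M.T@(np.array([x,y,z])-s["position"])*1000
    cy=np.degrees(np.arctan2(M[1,0],M[0,0]));t=0 if yaw is None else cy-yaw
    print("clock",round(s["clock"],2),"yaw",cy.round(1),"delta",d.round(1),"turn",round(t,1),"pos",np.round(s["position"],4),"F",np.round(s["contact_force"],1),"w",round(s["width"],4),"q",np.round(s["qpos"],2))
E
python3 -c "
from h import *
go(.478,-.082,.09)"
```

```text
clock 1.5 yaw 13.6 delta [ 445.4 -383.2  158.3] turn 0 pos [ 0.1349 -0.559   0.2483] F [ 0.7  0.4 -0.3] w 0.0856 q [-1.45  0.28  1.5   0.    1.36 -0.12]
```

Emit:
apply_moves(deltas=[60,445,-383,100,0,60,445,-383,100,0,60,445,-383,100,0,60,445,-383,100,0,60,445,-383,100,0,60,445,-383,100,0,60,445,-383,100,0,60,445,-383,120,0,60,445,-383,120,0,60,445,-383,140,0,60,445,-383,158,0,60,445,-383,158,0], squeeze=20)

```text
clock: 2.5
position: [0.4191, -0.1638, 0.1342]
ee_rot: [0.001, 0.993, 0.118, 0.001]
contact_force: [0.1, -0.8, -0.4]
width: 0.0596
gripper_force: 0.0
```

```bash
python3 -c "
from h import *
go(.478,-.082,.021)"
```

```text
clock 2.5 yaw 13.6 delta [ 76.3 -65.9 113.2] turn 0 pos [ 0.4191 -0.1638  0.1342] F [ 0.1 -0.8 -0.4] w 0.0596 q [-0.53  0.19  1.94 -0.    1.01  0.81]
```

Emit:
apply_moves(deltas=[60,76,-66,50,0,60,76,-66,50,0,60,76,-66,50,0,60,76,-66,60,0,60,76,-66,60,0,60,76,-66,60,0])

```text
clock: 3.0
position: [0.4759, -0.0831, 0.0739]
ee_rot: [-0.0, 0.993, 0.119, -0.001]
contact_force: [-0.2, -1.1, 0.4]
width: 0.0599
gripper_force: 0.0
```

```bash
python3 -c "
from h import *
go(.478,-.082,.021)"
```

```text
clock 3.0 yaw 13.6 delta [ 2.4 -0.5 52.9] turn 0 pos [ 0.4759 -0.0831  0.0739] F [-0.2 -1.1  0.4] w 0.0599 q [-0.32  0.31  1.95 -0.    0.88  1.02]
```

Emit:
apply_moves(deltas=[60,2,0,30,0,60,2,0,45,0,60,2,0,53,0,60,2,0,53,0,30,2,0,53,0,30,2,0,53,0,30,2,0,53,0,30,2,0,53,0,30,2,0,53,0,30,2,0,53,0])

```text
clock: 3.83
position: [0.4789, -0.0834, 0.0225]
ee_rot: [0.001, 0.993, 0.118, 0.001]
contact_force: [-1.7, -0.2, 6.3]
width: 0.0348
gripper_force: 20.1
```

Emit:
apply_moves(deltas=[55,0,0,-2,0,55,0,0,-2,0,55,0,0,-2,-20,55,0,0,-2,-40,55,0,0,-2,-60,55,0,0,-2,-90,55,0,0,-2,-90,55,0,0,-2,-90,55,0,0,-2,-90,55,0,0,-2,-90,55,0,0,-2,-90,55,0,0,-2,-90])

```text
clock: 4.83
position: [0.4783, -0.0829, 0.0233]
ee_rot: [0.0, 0.734, 0.679, 0.0]
contact_force: [0.3, -0.5, -0.5]
width: 0.0552
gripper_force: 0.0
```

```bash
python3 -c "
from h import *
go(.478,-.082,.021,103.6)"
```

```text
clock 4.83 yaw 85.5 delta [ 0.9 -0.4  2.3] turn -18.1 pos [ 0.4783 -0.0829  0.0233] F [ 0.3 -0.5 -0.5] w 0.0552 q [-0.32  0.39  2.   -0.    0.75 -0.24]
```

Emit:
apply_moves(deltas=[55,0,0,0,-7,55,0,0,0,-14,50,0,0,0,-18,30,0,0,0,-18,30,0,0,0,-18,30,0,0,0,-18,30,0,0,0,-18,30,0,0,0,-18,30,0,0,0,-18,30,0,0,-20,-18,30,0,0,-50,-18,30,0,0,-80,-18], squeeze=30)

```text
clock: 5.83
position: [0.4769, -0.0826, 0.1028]
ee_rot: [-0.002, 0.621, 0.783, -0.001]
contact_force: [0.2, 0.4, -1.0]
width: 0.0343
gripper_force: 30.4
```

```bash
python3 -c "
from h import *
go(.4735,.2342,.170)"
```

```text
clock 5.83 yaw 103.2 delta [309.3  68.6 -66.8] turn 0 pos [ 0.4769 -0.0826  0.1028] F [ 0.2  0.4 -1. ] w 0.0343 q [-0.32  0.28  1.91 -0.    0.96 -0.54]
```

Emit:
apply_moves(deltas=[30,20,4,-67,0,30,50,11,-67,0,30,88,19,-67,0,30,126,28,-67,0,30,164,36,-67,0,30,202,45,-67,0,30,240,53,-67,0,30,270,60,-67,0,30,295,65,-67,0,30,309,69,-67,0,30,309,69,-67,0,30,309,69,-67,0])

```text
clock: 6.83
position: [0.4743, 0.2339, 0.1694]
ee_rot: [-0.0, 0.621, 0.784, -0.001]
contact_force: [-0.5, -0.0, -2.3]
width: 0.0341
gripper_force: 30.4
```

```bash
python3 - <<'E'
from h import *
go(.4735,.2342,.147)
a=get_image("scene");b=get_image("top")
def cr(p,c,r,s): 
    f=p["frame"][c[1]-r:c[1]+r,c[0]-r:c[0]+r];return cv2.resize(f,(s,s),interpolation=cv2.INTER_CUBIC)
cv2.imwrite("pics/c2.png",cv2.cvtColor(np.hstack([cr(a,(351,160),40,400),cr(b,(205,238),40,400)]),cv2.COLOR_RGB2BGR))
E
```

```text
clock 6.83 yaw 103.3 delta [ 0.5 -0.7 22.4] turn 0 pos [0.4743 0.2339 0.1694] F [-0.5 -0.  -2.3] w 0.0341 q [ 0.33  0.27  1.73 -0.    1.15  0.1 ]
```

View pics/c2.png

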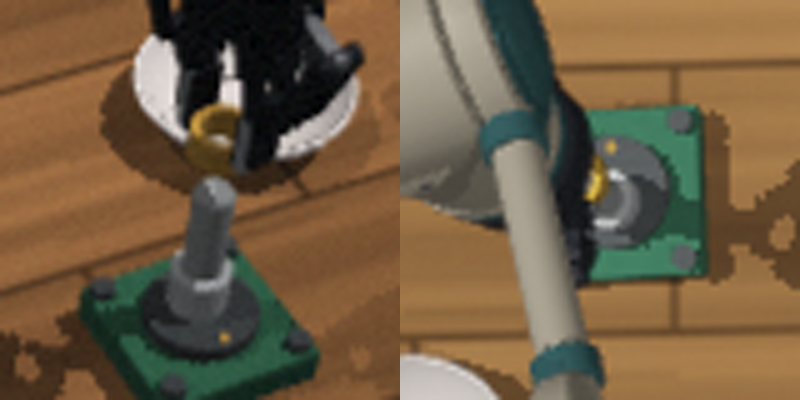

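The brass ring hangs just above and in line with the shaft: ring at (215,135) and shaft top at (215,190) in the left crop. Lowering gently.

Emit:
apply_moves(deltas=[30,0.5,-0.7,12,0,30,0.5,-0.7,22,0,30,0.5,-0.7,24,0,30,0.5,-0.7,25,0,30,0.5,-0.7,26,0,30,0.5,-0.7,27,0,30,0.5,-0.7,28,0,30,0.5,-0.7,29,0,30,0.5,-0.7,30,0,30,0.5,-0.7,30.5,0,30,0.5,-0.7,31,0,30,0.5,-0.7,31,0])

```text
clock: 7.93
position: [0.4741, 0.2343, 0.1393]
ee_rot: [-0.0, 0.621, 0.784, 0.0]
contact_force: [-0.6, 1.3, -0.1]
width: 0.0339
gripper_force: 30.6
```

Emit:
apply_moves(deltas=[30,0,0,0.5,0,30,0,0,1,0,30,0,0,1.5,0,30,0,0,2,0,30,0,0,2.5,0,30,0,0,3,0,30,0,0,3.5,0,30,0,0,4,0,30,0,0,4,0])

```text
clock: 8.68
position: [0.4738, 0.2344, 0.1351]
ee_rot: [-0.0, 0.621, 0.784, 0.0]
contact_force: [-1.8, 3.9, 2.1]
width: 0.0339
gripper_force: 30.7
```

Emit:
apply_moves(deltas=[30,0.8,-0.2,0,0,30,0.8,-0.2,1,0,30,0.8,-0.2,2,0,30,0.8,-0.2,3,0,30,0.8,-0.2,4,0,30,0.8,-0.2,5,0,30,0.8,-0.2,6,0,30,0.8,-0.2,7,0,30,0.8,-0.2,8,0])

```text
clock: 9.43
position: [0.4737, 0.2348, 0.1271]
ee_rot: [-0.0, 0.621, 0.784, 0.0]
contact_force: [-1.3, 4.6, 2.3]
width: 0.0338
gripper_force: 30.7
```

Emit:
apply_moves(deltas=[30,0.6,-0.1,0,0,30,1.1,-0.1,1,0,30,1.1,-0.1,2,0,30,1.1,-0.1,3,0,30,1.1,-0.1,4,0,30,1.1,-0.1,5,0,30,1.1,-0.1,6,0,30,1.1,-0.1,7,0,30,1.1,-0.1,8,0])

```text
clock: 10.18
position: [0.4734, 0.2356, 0.119]
ee_rot: [0.0, 0.621, 0.784, -0.0]
contact_force: [-0.7, -0.4, -0.1]
width: 0.0342
gripper_force: 30.4
```

Emit:
apply_moves(deltas=[30,0,0,2,0,30,0,0,5,0,30,0,0,8,0,30,0,0,11,0,30,0,0,14,0,30,0,0,17,0,30,0,0,20,0,30,0,0,23,0,30,0,0,26,0,30,0,0,28,0,30,0,0,30,0,30,0,0,30,0])

```text
clock: 11.18
position: [0.4731, 0.2356, 0.0888]
ee_rot: [-0.0, 0.621, 0.784, -0.0]
contact_force: [-1.2, 1.0, -1.2]
width: 0.0343
gripper_force: 30.4
```

Emit:
apply_moves(deltas=[30,0.2,0,1,0,30,0.2,0,2,0,30,0.2,0,3,0,30,0.2,0,3.5,0,30,0.2,0,4,0,30,0.2,0,4.5,0,30,0.2,0,5,0,30,0.2,0,5.5,0,30,0.2,0,5.5,0])

```text
clock: 11.93
position: [0.4734, 0.236, 0.0837]
ee_rot: [0.0, 0.621, 0.784, -0.0]
contact_force: [-0.3, 0.0, -1.2]
width: 0.034
gripper_force: 30.4
```

Emit:
apply_moves(deltas=[30,0,0,0.5,0,30,0,0,1,0,30,0,0,1.5,0,30,0,0,1.5,0])

```text
clock: 12.27
position: [0.4734, 0.236, 0.0835]
ee_rot: [0.0, 0.621, 0.784, 0.0]
contact_force: [-2.9, -2.0, 8.1]
width: 0.0339
gripper_force: 31.2
```

Emit:
apply_moves(deltas=[40,0,0,0,0,50,0,0,0,0,55,0,0,0,0,55,0,0,-10,0,55,0,0,-30,0,55,0,0,-60,0,55,0,0,-95,0,55,0,0,-100,0,55,0,0,-100,0])

```text
clock: 13.02
position: [0.4753, 0.2367, 0.1855]
ee_rot: [0.002, 0.621, 0.784, 0.003]
contact_force: [0.3, -0.1, -0.2]
width: 0.055
gripper_force: 0.0
```

```bash
python3 - <<'E'
from h import *
go(.5985,-.2283,.10,135)
a=get_image("scene");save(a,"s3.png",(310,120,390,200),6)
E
```

```text
clock 13.02 yaw 103.2 delta [-480.9   13.3   85.3] turn -31.8 pos [0.4753 0.2367 0.1855] F [ 0.3 -0.1 -0.2] w 0.055 q [ 0.33  0.25  1.7  -0.    1.18  0.1 ]
```

View pics/s3.png

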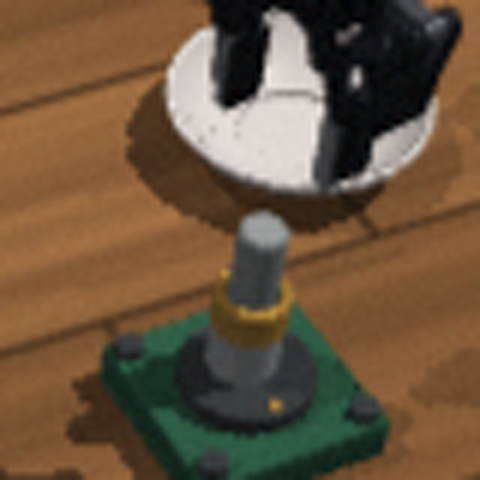

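The brass ring sits on the shoulder, around (252,308) in the crop. On to the medium ring.

Emit:
apply_moves(deltas=[68,-481,13,0,-32,68,-481,13,0,-32,68,-481,13,0,-32,68,-481,13,0,-32,68,-481,13,0,-32,68,-481,13,0,-32,68,-481,13,0,-32,68,-481,13,0,-32,68,-481,13,0,-32,68,-481,13,30,-32,68,-481,13,60,-32,68,-481,13,85,-32], squeeze=20)

```text
clock: 14.07
position: [0.5918, -0.2128, 0.1204]
ee_rot: [0.002, 0.382, 0.924, -0.0]
contact_force: [1.0, 0.1, -0.6]
width: 0.0683
gripper_force: 0.0
```

```bash
python3 - <<'E'
from h import *
go(.5985,-.2283,.06,135)
E
```

```text
clock 14.07 yaw 135.1 delta [-15.4  -6.3  60.5] turn 0.1 pos [ 0.5918 -0.2128  0.1204] F [ 1.   0.1 -0.6] w 0.0683 q [-0.46  0.44  1.58 -0.    1.12 -1.24]
```

Emit:
apply_moves(deltas=[68,-15,-6,30,0,68,-15,-6,55,0,68,-15,-6,60,0,68,-15,-6,60,0,68,-15,-6,60,0])

```text
clock: 14.48
position: [0.5965, -0.2231, 0.0602]
ee_rot: [-0.001, 0.381, 0.925, 0.0]
contact_force: [0.2, 0.3, 1.1]
width: 0.068
gripper_force: 0.0
```

```bash
python3 - <<'E'
from h import *
go(.5985,-.2283,.020,135)
E
```

```text
clock 14.48 yaw 135.2 delta [-5.1 -2.2 40.2] turn 0.2 pos [ 0.5965 -0.2231  0.0602] F [0.2 0.3 1.1] w 0.068 q [-0.47  0.52  1.62  0.    1.01 -1.26]
```

Emit:
apply_moves(deltas=[68,-5,-2,10,0,68,-5,-2,30,0,68,-5,-2,38,0,68,-5,-2,39,0,40,-5,-2,39,0,40,-5,-2,39,0,40,-5,-2,39,0,40,-5,-2,39,0,40,-5,-2,39,0,40,-5,-2,39,0])

```text
clock: 15.32
position: [0.5999, -0.2287, 0.0227]
ee_rot: [0.001, 0.381, 0.924, 0.0]
contact_force: [-0.4, 2.2, 6.1]
width: 0.0471
gripper_force: 21.0
```

Emit:
apply_moves(deltas=[62,0,0,0,0,62,0,0,-1,0,62,0,0,-1,90,62,0,0,-1,90,62,0,0,-1,90,62,0,0,-1,90,62,0,0,-1,90,62,0,0,-1,90,62,0,0,-1,90,62,0,0,-1,90,62,0,0,-1,90,62,0,0,-1,90])

```text
clock: 16.32
position: [0.5985, -0.2291, 0.022]
ee_rot: [-0.0, 0.852, 0.524, -0.001]
contact_force: [-0.3, -0.1, 0.6]
width: 0.062
gripper_force: 0.0
```

Emit:
apply_moves(deltas=[62,0,0,0,7,62,0,0,0,14,55,0,0,0,19,40,0,0,0,19,40,0,0,0,19,40,0,0,0,19,40,0,0,0,19,40,0,0,0,19], squeeze=30)

```text
clock: 16.98
position: [0.5984, -0.2288, 0.0223]
ee_rot: [-0.0, 0.925, 0.38, -0.001]
contact_force: [-2.0, -0.0, 0.9]
width: 0.0458
gripper_force: 31.2
```

```bash
python3 - <<'E'
from h import *
go(.5985,-.2283,.20)
E
```

```text
clock 16.98 yaw 44.6 delta [   0.3   -0.5 -177.7] turn 0 pos [ 0.5984 -0.2288  0.0223] F [-2.  -0.   0.9] w 0.0458 q [-0.47  0.56  1.65 -0.    0.93  0.32]
```

Emit:
apply_moves(deltas=[40,0,0,-10,0,40,0,0,-40,0,40,0,0,-80,0,40,0,0,-120,0,40,0,0,-150,0,40,0,0,-158,0,40,0,0,-158,0])

```text
clock: 17.57
position: [0.6008, -0.2296, 0.1842]
ee_rot: [0.003, 0.925, 0.379, 0.003]
contact_force: [0.1, 0.6, -1.8]
width: 0.0458
gripper_force: 31.6
```

```bash
python3 - <<'E'
from h import *
go(.4734,.236,.175)
E
```

```text
clock 17.57 yaw 44.6 delta [ 236.1 -421.1    6.7] turn 0 pos [ 0.6008 -0.2296  0.1842] F [ 0.1  0.6 -1.8] w 0.0458 q [-0.47  0.41  1.46  0.    1.26  0.32]
```

Emit:
apply_moves(deltas=[40,10,-18,0,0,40,27,-48,0,0,40,46,-82,0,0,40,66,-118,0,0,40,86,-154,0,0,40,106,-189,0,0,40,126,-225,2,0,40,146,-261,4,0,40,166,-297,6,0,40,186,-332,6,0,40,206,-368,6,0,40,222,-396,6,0])

```text
clock: 18.57
position: [0.4763, 0.2114, 0.172]
ee_rot: [-0.001, 0.925, 0.38, -0.002]
contact_force: [0.7, 0.4, -2.0]
width: 0.0455
gripper_force: 31.6
```

Emit:
apply_moves(deltas=[40,8,-14,0,0,40,13,-23,0,0,40,14,-25,0,0,40,14,-25,0,0,40,14,-25,0,0])

```text
clock: 18.98
position: [0.4716, 0.2357, 0.1736]
ee_rot: [0.0, 0.925, 0.379, -0.001]
contact_force: [0.3, 0.1, -2.3]
width: 0.0455
gripper_force: 31.6
```

```bash
python3 - <<'E'
from h import *
go(.4734,.236,.144)
E
```

```text
clock 18.98 yaw 44.5 delta [ 1.5  1.  29.6] turn 0 pos [0.4716 0.2357 0.1736] F [ 0.3  0.1 -2.3] w 0.0455 q [ 0.33  0.26  1.72 -0.    1.16  1.13]
```

Tool axes here: x = (0.71, 0.70), y = (0.70, -0.71).

Emit:
apply_moves(deltas=[40,1.5,1,10,0,40,1.5,1,22,0,40,1.5,1,30,0,40,1.5,1,31,0,40,1.5,1,32,0,40,1.5,1,33,0,40,1.5,1,34,0,40,1.5,1,35,0,40,1.5,1,35.5,0,40,1.5,1,36,0,40,1.5,1,36,0])

```text
clock: 19.9
position: [0.4741, 0.2373, 0.1398]
ee_rot: [0.0, 0.925, 0.379, 0.001]
contact_force: [-0.5, -0.9, 5.8]
width: 0.046
gripper_force: 32.4
```

Emit:
apply_moves(deltas=[40,-0.5,0.2,-1.5,0,40,-1.4,0.4,-1.5,0,40,-1.4,0.4,-1,0,40,-1.4,0.4,0,0,40,-1.4,0.4,0.5,0,40,-1.4,0.4,1,0,40,-1.4,0.4,1.5,0,40,-1.4,0.4,2,0,40,-1.4,0.4,2,0])

```text
clock: 20.65
position: [0.4725, 0.2357, 0.1362]
ee_rot: [0.0, 0.925, 0.379, -0.0]
contact_force: [0.1, -1.5, -2.3]
width: 0.046
gripper_force: 31.6
```

Emit:
apply_moves(deltas=[40,0,0.3,1,0,40,0,0.3,3,0,40,0,0.3,5,0,40,0,0.3,7,0,40,0,0.3,9,0,40,0,0.3,12,0,40,0,0.3,15,0,40,0,0.3,18,0,40,0,0.3,21,0,40,0,0.3,24,0,40,0,0.3,27,0,40,0,0.3,27,0])

```text
clock: 21.65
position: [0.4726, 0.2357, 0.1087]
ee_rot: [-0.0, 0.925, 0.379, -0.0]
contact_force: [-0.5, -1.4, -2.5]
width: 0.0457
gripper_force: 31.6
```

Emit:
apply_moves(deltas=[40,0,0,1,0,40,0,0,2,0,40,0,0,3,0,40,0,0,4,0,40,0,0,5,0,40,0,0,5.5,0,40,0,0,6,0,40,0,0,6.5,0,40,0,0,7,0,40,0,0,7,0])

```text
clock: 22.48
position: [0.4729, 0.2356, 0.1023]
ee_rot: [0.0, 0.925, 0.379, -0.0]
contact_force: [-1.3, -2.3, -0.1]
width: 0.0457
gripper_force: 31.8
```

Emit:
apply_moves(deltas=[40,0,0,0.5,0,40,0,0,1,0,40,0,0,1,0])

```text
clock: 22.73
position: [0.4729, 0.2356, 0.1022]
ee_rot: [0.0, 0.925, 0.379, 0.0]
contact_force: [-3.1, -2.9, 5.7]
width: 0.0453
gripper_force: 32.4
```

Emit:
apply_moves(deltas=[50,0,0,0,0,60,0,0,0,0,66,0,0,0,0,66,0,0,-10,0,66,0,0,-30,0,66,0,0,-60,0,66,0,0,-80,0,66,0,0,-80,0])

```text
clock: 23.4
position: [0.4761, 0.237, 0.1866]
ee_rot: [0.0, 0.925, 0.379, 0.005]
contact_force: [0.1, 0.4, 0.1]
width: 0.0659
gripper_force: 0.0
```

```bash
python3 - <<'E'
from h import *
go(.447,-.307,.10)
a=get_image("scene");save(a,"s4.png",(310,120,390,200),6)
E
```

```text
clock 23.4 yaw 44.6 delta [-403.3  366.7   84.3] turn 0 pos [0.4761 0.237  0.1866] F [0.1 0.4 0.1] w 0.0659 q [0.33 0.25 1.7  0.   1.18 1.12]
```

View pics/s4.png

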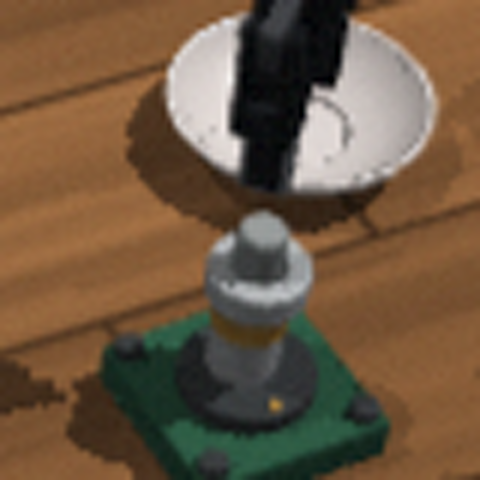

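The medium ring (258,275) rests flat on the brass one (250,330). Now the large ring.

Emit:
apply_moves(deltas=[80,-403,367,0,0,80,-403,367,0,0,80,-403,367,0,0,80,-403,367,0,0,80,-403,367,0,0,80,-403,367,0,0,80,-403,367,0,0,80,-403,367,0,0,80,-403,367,0,0,80,-403,367,0,0,80,-403,367,30,0,80,-403,367,60,0], squeeze=20)

```text
clock: 24.45
position: [0.447, -0.2605, 0.1524]
ee_rot: [0.002, 0.926, 0.379, 0.001]
contact_force: [1.5, -0.5, 0.1]
width: 0.0802
gripper_force: 0.0
```

```bash
python3 - <<'E'
from h import *
go(.447,-.307,.06)
E
```

```text
clock 24.45 yaw 44.5 delta [-32.6  32.7  92.5] turn 0 pos [ 0.447  -0.2605  0.1524] F [ 1.5 -0.5  0.1] w 0.0802 q [-0.66  0.26  1.78 -0.    1.09  0.13]
```

Emit:
apply_moves(deltas=[80,-33,33,30,0,80,-33,33,60,0,80,-33,33,90,0,80,-33,33,92,0,80,-33,33,92,0,80,-33,33,92,0])

```text
clock: 24.95
position: [0.4462, -0.3034, 0.0598]
ee_rot: [0.0, 0.925, 0.379, 0.0]
contact_force: [0.0, -0.3, 0.6]
width: 0.0799
gripper_force: 0.0
```

```bash
python3 - <<'E'
from h import *
go(.447,-.307,.02)
E
```

```text
clock 24.95 yaw 44.6 delta [-1.9  3.1 39.8] turn 0 pos [ 0.4462 -0.3034  0.0598] F [ 0.  -0.3  0.6] w 0.0799 q [-0.73  0.4   1.85  0.    0.9   0.07]
```

Emit:
apply_moves(deltas=[80,-2,3,10,0,80,-2,3,30,0,80,-2,3,41,0,80,-2,3,43,0,50,-2,3,43,0,50,-2,3,43,0,50,-2,3,43,0,50,-2,3,43,0,50,-2,3,43,0,50,-2,3,43,0])

```text
clock: 25.78
position: [0.447, -0.3072, 0.0176]
ee_rot: [0.001, 0.925, 0.379, 0.001]
contact_force: [-0.7, 2.8, 6.5]
width: 0.0595
gripper_force: 21.5
```

Emit:
apply_moves(deltas=[76,0,0,0,0,76,0,0,0,0,76,0,0,0,-90,76,0,0,0,-90,76,0,0,0,-90,76,0,0,0,-90,76,0,0,0,-90,76,0,0,0,-90,76,0,0,0,-90,76,0,0,0,-90,76,0,0,0,-90,76,0,0,0,-90])

```text
clock: 26.78
position: [0.4468, -0.3076, 0.0163]
ee_rot: [0.001, 0.526, 0.851, -0.0]
contact_force: [0.4, -0.4, -0.2]
width: 0.0757
gripper_force: 0.0
```

Emit:
apply_moves(deltas=[76,0,0,0,-7,76,0,0,0,-14,70,0,0,0,-19,50,0,0,0,-19,50,0,0,0,-19,50,0,0,0,-19,50,0,0,0,-19,50,0,0,0,-19], squeeze=35)

```text
clock: 27.45
position: [0.447, -0.3074, 0.0166]
ee_rot: [0.001, 0.382, 0.924, -0.0]
contact_force: [-0.3, 1.1, 4.7]
width: 0.0573
gripper_force: 38.0
```

Emit:
apply_moves(deltas=[50,0,0,-5,0,50,0,0,-25,0,50,0,0,-60,0,50,0,0,-100,0,50,0,0,-140,0,50,0,0,-160,0,50,0,0,-165,0,50,0,0,-165,0])

```text
clock: 28.12
position: [0.4466, -0.3076, 0.1822]
ee_rot: [0.001, 0.381, 0.924, -0.001]
contact_force: [0.2, 0.3, -1.9]
width: 0.0573
gripper_force: 38.5
```

```bash
python3 - <<'E'
from h import *
go(.4732,.236,.175)
E
```

```text
clock 28.12 yaw 135.2 delta [364.3 404.3   6.2] turn 0 pos [ 0.4466 -0.3076  0.1822] F [ 0.2  0.3 -1.9] w 0.0573 q [-0.73  0.27  1.68 -0.    1.18 -1.52]
```

Emit:
apply_moves(deltas=[50,12,13,0,0,50,32,36,0,0,50,57,63,0,0,50,84,93,0,0,50,111,123,0,0,50,138,153,0,0,50,165,183,0,0,50,192,213,2,0,50,219,243,4,0,50,246,273,6,0,50,273,303,6,0,50,300,333,6,0])

```text
clock: 29.12
position: [0.4659, 0.142, 0.1721]
ee_rot: [-0.003, 0.381, 0.924, -0.002]
contact_force: [1.4, -0.4, -2.1]
width: 0.0573
gripper_force: 38.5
```

```bash
python3 - <<'E'
from h import *
go(.4732,.236,.165)
E
```

```text
clock 29.12 yaw 135.2 delta [61.1 71.9  6.9] turn 0 pos [0.4659 0.142  0.1721] F [ 1.4 -0.4 -2.1] w 0.0573 q [ 0.15  0.21  1.8  -0.    1.14 -0.64]
```

Emit:
apply_moves(deltas=[50,23,26,2,0,50,45,50,4,0,50,58,66,6,0,50,61,72,6,0,50,61,72,6,0,50,61,72,6,0,50,61,72,6,0])

```text
clock: 29.7
position: [0.4751, 0.233, 0.1681]
ee_rot: [-0.001, 0.382, 0.924, -0.001]
contact_force: [-0.1, 0.0, -1.7]
width: 0.0571
gripper_force: 38.5
```

```bash
python3 - <<'E'
from h import *
go(.4730,.236,.137)
E
```

```text
clock 29.7 yaw 135.1 delta [ 3.6  0.7 31.1] turn 0 pos [0.4751 0.233  0.1681] F [-0.1  0.  -1.7] w 0.0571 q [ 0.33  0.27  1.73 -0.    1.15 -0.46]
```

Emit:
apply_moves(deltas=[50,2,0.4,8,0,50,3.6,0.7,18,0,50,3.6,0.7,25,0,50,3.6,0.7,27,0,50,3.6,0.7,27,0,50,3.6,0.7,27,0])

```text
clock: 30.2
position: [0.4738, 0.2374, 0.142]
ee_rot: [-0.0, 0.381, 0.924, -0.0]
contact_force: [-0.8, -0.5, -2.3]
width: 0.0572
gripper_force: 38.4
```

```bash
python3 - <<'E'
from h import *
go(.4730,.236,.135)
E
```

```text
clock 30.2 yaw 135.2 delta [-0.4 -1.5  7. ] turn 0 pos [0.4738 0.2374 0.142 ] F [-0.8 -0.5 -2.3] w 0.0572 q [ 0.33  0.29  1.77 -0.    1.08 -0.46]
```

Emit:
apply_moves(deltas=[50,-0.4,-1.5,1,0,50,-0.4,-1.5,3,0,50,-0.4,-1.5,5,0,50,-0.4,-1.5,6,0,50,-0.4,-1.5,7,0,50,-0.4,-1.5,8,0,50,-0.4,-1.5,9,0,50,-0.4,-1.5,10,0,50,-0.4,-1.5,10,0])

```text
clock: 30.95
position: [0.4729, 0.2362, 0.1319]
ee_rot: [-0.0, 0.381, 0.925, -0.0]
contact_force: [0.4, -0.2, -1.8]
width: 0.0575
gripper_force: 38.5
```

Emit:
apply_moves(deltas=[50,0,0,1,0,50,0,0,3,0,50,0,0,5,0,50,0,0,7,0,50,0,0,9,0,50,0,0,11,0,50,0,0,13,0,50,0,0,15,0,50,0,0,16,0,50,0,0,17,0,50,0,0,17,0])

```text
clock: 31.87
position: [0.4729, 0.2362, 0.1149]
ee_rot: [-0.0, 0.381, 0.924, -0.0]
contact_force: [-0.9, -0.1, -2.8]
width: 0.0575
gripper_force: 38.5
```

Emit:
apply_moves(deltas=[50,0,0,0.5,0,50,0,0,1,0,50,0,0,1.5,0,50,0,0,2,0,50,0,0,2.5,0,50,0,0,2.5,0])

```text
clock: 32.37
position: [0.473, 0.2362, 0.1127]
ee_rot: [0.0, 0.381, 0.924, -0.0]
contact_force: [-0.9, -0.5, -2.2]
width: 0.0577
gripper_force: 38.5
```

Emit:
apply_moves(deltas=[50,0,0,0.5,0,50,0,0,1,0,50,0,0,1.5,0,50,0,0,1.5,0])

```text
clock: 32.7
position: [0.4731, 0.2362, 0.1126]
ee_rot: [0.0, 0.381, 0.925, 0.0]
contact_force: [-1.7, -0.9, 7.3]
width: 0.0575
gripper_force: 39.5
```

Seated at the expected height with 7 N of contact. Releasing and retreating.

Emit:
apply_moves(deltas=[65,0,0,0,0,76,0,0,0,0,78,0,0,0,0,78,0,0,-10,0,78,0,0,-30,0,78,0,0,-60,0,78,0,0,-100,0,78,0,0,-110,0,78,-40,-40,-110,0,78,-70,-70,-110,0,78,-70,-70,-110,0,78,-70,-70,-110,0])

```text
clock: 33.7
position: [0.4732, 0.1342, 0.2219]
ee_rot: [0.001, 0.383, 0.924, -0.001]
contact_force: [0.6, -0.3, 0.1]
width: 0.0783
gripper_force: 0.0
```

```bash
python3 - <<'E'
from h import *
go(.4730,.236,.135)
a=get_image("scene");save(a,"s5.png",(310,120,390,200),6)
save(a,"s6.png")
E
```

```text
clock 33.7 yaw 135.0 delta [72.3 71.8 86.7] turn 0 pos [0.4732 0.1342 0.2219] F [ 0.6 -0.3  0.1] w 0.0783 q [ 0.14  0.17  1.72 -0.    1.25 -0.65]
```

View pics/s5.png

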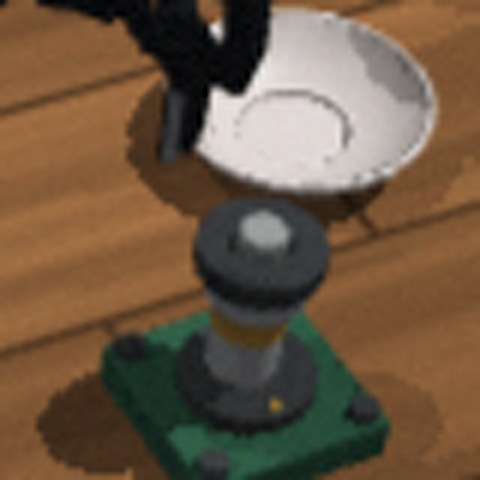

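View pics/s6.png

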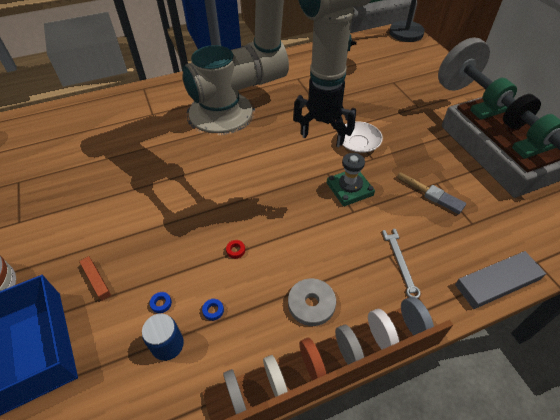

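All three rings are stacked flat, with the shaft tip showing at (265,230) in the crop. In the full view the bystanders are where they were and the gripper is clear.

```bash
python3 -c "
from rig import *
print(sign_off())"
```

```text
the job is handed in; nothing more can be done
None
```

The small, medium and large spacers are threaded on the arbor in that order, each fully home and released. Contact force never read above about 8 N. The last picture shows everything else where it was, and the job was handed in at about 34 s.

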